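Get the backup drive out from behind the crowded parts tray

TASK

Clear the air duster, the alcohol bottle and the CPU cooler out of the grey parts tray and stand them on the blue work mat, so that you can get at the silver backup drive behind them; then lift the drive out and stand it in the middle of the black rubber pad, lengthwise along the pad. Once the drive stands there, put the duster, the bottle and the cooler back in the tray, each upright exactly where it stood before, with the cooler lined up with the tray as it was. Knock nothing over and leave the mug, the screwdriver and the SSD alone.

Things in the scene. Friction and masses are not known exactly. Their poses are not given: they have to be found in the camera images.
- duster: Loose compressed-air duster, a yellow can with a white band and a red trigger cap, upright, origin at the centre of its underside, z up. Can 56 mm diameter up to 148 mm, tapering to 157 mm, then the round red cap 34 mm diameter from 157 to 190 mm (a small nozzle sticks out of the cap to -x, look only). About 0.3 kg. Lift it by the cap.
- bottle: Loose cleaning-alcohol bottle, white with a green label and a blue screw cap, upright, origin at the centre of its underside, z up. Body 60 mm diameter up to 122 mm, shoulder to a 28 mm neck at 143 mm, blue cap 33 mm diameter from 150 to 180 mm. About 0.26 kg. Lift it by the cap.
- cooler: Loose CPU tower cooler standing on its 62 x 84 mm bracket, origin at the centre of its underside, z up. Fin stack with a black fan in front (-x side): together 62 mm along x and 92 mm along y, flat faces from 56 to 148 mm height; four thin pipe ends rise to 150 mm, look only. Grip it across x near its top. About 0.42 kg.
- drive: Loose backup hard drive, a silver upright enclosure with black end caps on a low black base, origin at the centre of its underside, z up. Shell 38 mm along x, 185 mm along y (its length), top at 118 mm; base 46 mm x 150 mm, 8 mm high. About 0.65 kg, centre of mass in the middle. Grip it across x near its top; from the front this is possible only once the three things before it are gone.
- tray: Fixed grey open tray, origin at the centre of its underside; 210 mm along x, 310 mm along y, floor 4 mm thick, walls 4 mm thick, 36 mm high. At the start the drive stands in its far (+x) half, lengthwise along y; duster, bottle and cooler stand in a row along y, in any order, centres about 89 mm apart, 7 to 15 mm in front (-x) of the drive: fingers fit in behind them only above its top.
- work_mat: Fixed blue mat, origin at the centre of its underside; 320 mm along x, 170 mm along y, top 3 mm up. It lies on one side of the tray, left or right. The side area for the three things: each one's centre belongs within 150 mm (x) and 75 mm (y) of the mat's centre.
- drive_pad: Fixed black ribbed rubber pad for the drive, origin at the centre of its underside; 240 mm along x (its length), 130 mm along y, top 5 mm up. It lies on the other side of the tray from the mat.
- mug: Bystander: loose white mug, 82 mm diameter, 94 mm high, origin at the centre of its underside; beyond the tray.
- screwdriver: Bystander: loose screwdriver with red handle, 190 mm long, lying on the desk beyond the tray, origin under its middle.
- ssd: Bystander: loose dark flat SSD, 100 x 70 x 9 mm, lying beyond the tray, origin at the centre of its underside.

How it is judged:
On the way, in this order (a step that is already met when the one before it is completed fails the run):
1. duster, bottle and cooler all stand upright on the blue mat, released, with the drive still standing in the tray (x of duster in the frame of work_mat between -0.15 and 0.15 m and y of duster in the frame of work_mat between -0.075 and 0.075 m and z of duster in the frame of work_mat between -0.002 and 0.009 m and linear speed of each of duster, bottle, cooler below 0.02 m/s and angular speed of each of duster, bottle, cooler below 0.2 rad/s and angle between each of duster, bottle, cooler's own z axis and vertical below 0.1 rad and contact force between the fingers and duster below 0.2 N and x of bottle in the frame of work_mat between -0.15 and 0.15 m and y of bottle in the frame of work_mat between -0.075 and 0.075 m and z of bottle in the frame of work_mat between -0.002 and 0.009 m and contact force between the fingers and bottle below 0.2 N and x of cooler in the frame of work_mat between -0.15 and 0.15 m and y of cooler in the frame of work_mat between -0.075 and 0.075 m and z of cooler in the frame of work_mat between -0.002 and 0.009 m and contact force between the fingers and cooler below 0.2 N and distance of drive from where it was at the start of the episode below 0.03 m), for 0.2 s.
2. the drive stands on the rubber pad, released, while the three others are still on the mat (horizontal distance between drive and drive_pad below 0.02 m and angle between the y axis of drive and the x axis of drive_pad, either way round below 0.2 rad and z of drive in the frame of drive_pad between 0 and 0.011 m and linear speed of each of drive, duster, bottle, cooler below 0.02 m/s and angular speed of each of drive, duster, bottle, cooler below 0.2 rad/s and angle between each of drive, duster, bottle, cooler's own z axis and vertical below 0.1 rad and contact force between the fingers and drive below 0.2 N and x of duster in the frame of work_mat between -0.15 and 0.15 m and y of duster in the frame of work_mat between -0.075 and 0.075 m and z of duster in the frame of work_mat between -0.002 and 0.009 m and contact force between the fingers and duster below 0.2 N and x of bottle in the frame of work_mat between -0.15 and 0.15 m and y of bottle in the frame of work_mat between -0.075 and 0.075 m and z of bottle in the frame of work_mat between -0.002 and 0.009 m and contact force between the fingers and bottle below 0.2 N and x of cooler in the frame of work_mat between -0.15 and 0.15 m and y of cooler in the frame of work_mat between -0.075 and 0.075 m and z of cooler in the frame of work_mat between -0.002 and 0.009 m and contact force between the fingers and cooler below 0.2 N), for 0.2 s.
At the end, for the whole second after the job is handed in: Drive upright on the pad, within 20 mm of its centre and 0.2 rad of its length; duster, bottle and cooler upright on the tray floor, each within 15 mm of where it stood at the start, cooler within 0.3 rad of the tray's direction; all released and at rest (horizontal distance between drive and drive_pad below 0.02 m and angle between the y axis of drive and the x axis of drive_pad, either way round below 0.2 rad and z of drive in the frame of drive_pad between 0 and 0.011 m and linear speed of each of drive, duster, bottle, cooler below 0.02 m/s and angular speed of each of drive, duster, bottle, cooler below 0.2 rad/s and angle between each of drive, duster, bottle, cooler's own z axis and vertical below 0.1 rad and contact force between the fingers and drive below 0.2 N and distance of each of duster, bottle, cooler from where it was at the start of the episode below 0.015 m and z of duster in the frame of tray between -0.001 and 0.01 m and contact force between the fingers and duster below 0.2 N and z of bottle in the frame of tray between -0.001 and 0.01 m and contact force between the fingers and bottle below 0.2 N and z of cooler in the frame of tray between -0.001 and 0.01 m and contact force between the fingers and cooler below 0.2 N and angle between the y axis of cooler and the y axis of tray, either way round below 0.3 rad); the robot touches nothing.
It fails at once if one of the four handled things is tipped by more than 0.5 rad (knocked over) (angle between any of duster, bottle, cooler, drive's own z axis and vertical above 0.5 rad).
It fails at once if mug, screwdriver or SSD moved by more than 20 mm (distance of any of mug, screwdriver, ssd from where it was at the start of the episode above 0.02 m).
It also fails if it takes over 147 s, if anything falls off the work surface, if the arm or the gripper's body presses on something with over 40 N, if the wrist force passes 120 N, or if a joint passes its speed limit or range.

ROBOT

A 6-joint arm with a two-finger parallel gripper is mounted at the origin on the work surface. World frame = base frame: x ahead of the robot, y to its left, z up, the work surface at z = 0. Lengths are in m, angles in rad, forces in N, time in s.
With the tool pointing down it reaches from about 0.375 to 0.9 m from the base axis. Payload 3.1 kg.
Tool frame: the origin (TCP) lies at the centre of the arm's flange, where the gripper is bolted on; the fingertips stand tip_reach ahead of it and the grasp point (between the pads) lies 164 mm ahead of it (tip_reach is the distance from the TCP to the fingertips, in m); z points along the fingers, y is the direction in which the jaws open and shut (so a half turn about z gives the same grasp; the last joint's range is limited). The gripper opens to 87 mm and grips with 3 to 60 N. Pads are 19 mm wide; open, the fingers measure 117 mm over their backs; the gripper's body (75 mm by 190 mm) begins 51 mm behind the grasp point.
Start: joints at [1.079, 0.527, 1.433, -0, 1.181, -0.178], TCP at [0.193, 0.594, 0.405] pointing down, gripper open.
Joint ranges: [-3.08, 3.08], [-0.75, 2.2], [0.22, 2.44], [-1.43, 4.57], [0, 2.65], [-2.85, 2.85]. Speed limits (rad/s): [2.79, 2.79, 3.14, 3.14, 3.14, 3.14].

INTERFACE

Orientations are given as a unit quaternion [x, y, z, w].
In Python, from rig import get_obs, camera, hand_in, tip_reach gives the robot as it stands. The module is installed in compiled form; this text tells all that it offers.
- The arm moves only by the tool servo_tool, never from a script. Its argument "steps" is one flat list of numbers, 5 for each row, row after row: the finger opening in m, from 0 to 0.087, then the shift along the tool's x, y, z in m, then the turn about the tool's z in rad. A call has 1 to 12 rows; each row is the pose to reach, as a shift and turn from the pose commanded when the call began, along the tool's axes at that moment; what a row does not reach only later rows make up. A row lasts 1/8 s, in which the tool goes at most 62.5 mm and 10.7 degrees, less where a joint would pass 70% of its speed; a pose out of reach is approached as far as the arm can. A call with a gripper value outside its range is refused whole. The fingers move at their own pace and stop on an object; "force" is the grip in N (left out, the last holds). Time passes only in rows, so rows that repeat a pose let the fingers close. It gives the time, the measured TCP pose, the force and the opening at its end, in the units of the state.
- get_obs(): the state, without advancing time (a new reading comes with each control period).
- camera(name): name is "scene" or "top"; returns a dict with "pixels" (420x560x3 uint8, blue, green, red), "vertical_fov" (degrees; the focal length in pixels is half the picture's height over the tangent of half this angle, whatever the lens; pixels are square), "cx", "cy" (the principal point, pixels), "T" (4x4, takes a point from camera to world coordinates). Camera axes: x right, y up, looking along -z (the intrinsics and any distortion apply to the point x, -y, -z); pixel columns grow to the right and rows downward; lengths in m; the calibration is good to about 2 mm. A picture is of the moment at which its call begins. There is no depth.
- hand_in(): hands the job in, once; it reports no verdict.
The state is a dict: "time": time; "q": joint angles; "joint_velocities": joint speeds; "joint_torque": joint torques, N m; "position": TCP position; "tool_rot": TCP orientation; "ft_force": force on the tool from outside, world axes, zero at the start; "moment": the same for the moment, N m; "grip_width": finger opening in m.
Only numpy, scipy, OpenCV 4.12 (cv2) and the standard library are available. Lean on these libraries where they do the work, as an engineer would, in place of code of your own. Each camera call takes 0.05 s, during which the arm holds its last target.

## Working session

There is one attempt and no reset: what is moved stays moved. The work goes in short steps, Python scripts to look and compute and a tool call to move; the robot and the scene stay as the last step left them, time stands still between calls to the robot, and variables do not carry over. Pictures are saved under pics/ and viewed, and the job is handed in when it is done.

Besides the shell and the picture viewer there is one more tool, called after "Request:" as name(argument=value, ...) on one line, values as JSON. servo_tool: Moves the arm, as the interface text tells. Its arguments: {"type":"object","properties":{"steps":{"type":"array"},"force":{"type":"number"}},"required":["steps"]}

```bash
mkdir -p pics
cat > h.py <<'E'
import numpy as np, cv2
from rig import get_obs, camera, hand_in, tip_reach
def shot(name,fn):
    c=camera(name); cv2.imwrite('pics/'+fn,c['pixels']); 
    np.save('pics/'+fn+'.npy',{k:c[k] for k in c if k!='pixels'},allow_pickle=True); return c
E
python3 - <<'E'
from h import *
np.set_printoptions(precision=4,suppress=True)
print(tip_reach)
print(get_obs())
for n in('scene','top'):
    c=shot(n,n+'0.png'); print({k:c[k] for k in c if k!='pixels'})
print(get_obs()['time'])
E
```

```text
0.1822
{'time': 0.0, 'q': array([ 1.0785,  0.5285,  1.4339, -0.    ,  1.1814, -0.1785]), 'joint_velocities': array([ 0.0003,  0.0017,  0.0003, -0.0001, -0.0014, -0.002 ]), 'joint_torque': array([  0.0015, -44.006 , -17.6596,   0.0636,   0.0582,  -0.0002]), 'position': array([0.1927, 0.5942, 0.4038]), 'tool_rot': array([ 0.1562,  0.9877, -0.001 , -0.0003]), 'ft_force': array([-0.2322, -0.3179, -0.288 ]), 'moment': array([0.0293, 0.0374, 0.0009]), 'grip_width': 0.0871447071362182}
{'vertical_fov': 57.295704166718075, 'cx': 279.0751344092482, 'cy': 208.67643126304202, 'T': array([[ 0.9418, -0.2677,  0.2036,  0.8374],
       [ 0.3362,  0.7593, -0.5572, -0.5758],
       [-0.0054,  0.5932,  0.805 ,  0.8506],
       [ 0.    ,  0.    ,  0.    ,  1.    ]])}
{'vertical_fov': 55.72900455883988, 'cx': 277.23478770215394, 'cy': 212.2839077152212, 'T': array([[-0.0251,  0.9881, -0.152 ,  0.4831],
       [-0.9997, -0.0245,  0.0058, -0.0103],
       [ 0.002 ,  0.1521,  0.9884,  0.9787],
       [ 0.    ,  0.    ,  0.    ,  1.    ]])}
0.1
```

View pics/scene0.png

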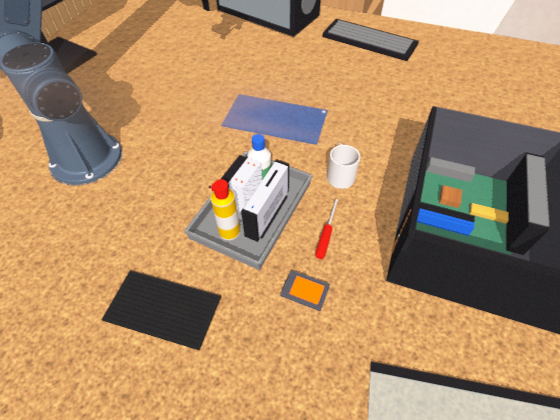

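View pics/top0.png

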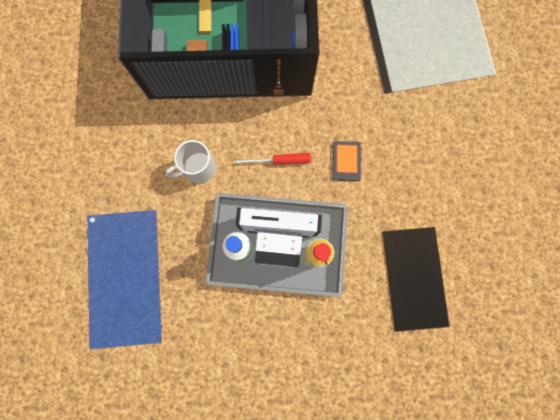

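Run:
```python
import cv2
t=cv2.imread('pics/top0.png'); s=cv2.imread('pics/scene0.png')
cv2.imwrite('pics/t_tray.png',cv2.resize(t[185:305,200:360],None,fx=5,fy=5,interpolation=cv2.INTER_CUBIC))
cv2.imwrite('pics/t_mat.png',cv2.resize(t[200:360,75:175],None,fx=4,fy=3.7,interpolation=cv2.INTER_CUBIC)[:, :])
cv2.imwrite('pics/t_pad.png',cv2.resize(t[215:340,370:460],None,fx=4,fy=4,interpolation=cv2.INTER_CUBIC))
cv2.imwrite('pics/s_tray.png',cv2.resize(s[125:270,180:320],None,fx=4,fy=4,interpolation=cv2.INTER_CUBIC))
```

```text
(no output)
```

View pics/t_tray.png

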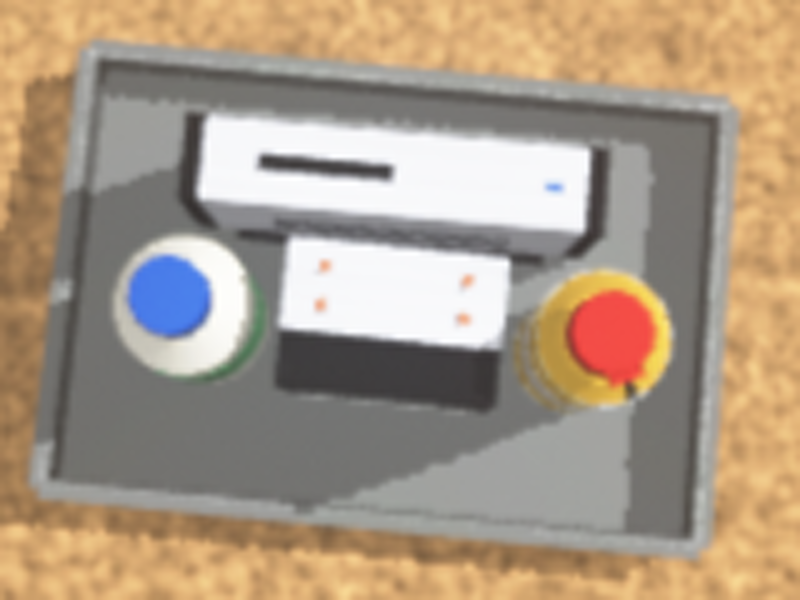

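View pics/s_tray.png

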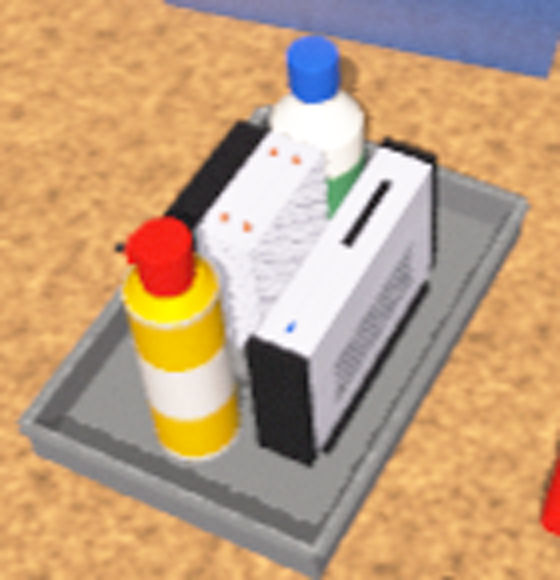

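View pics/t_pad.png

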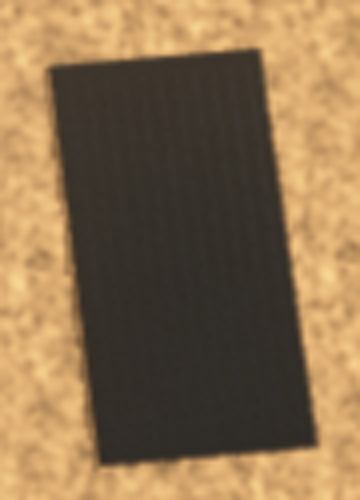

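View pics/t_mat.png

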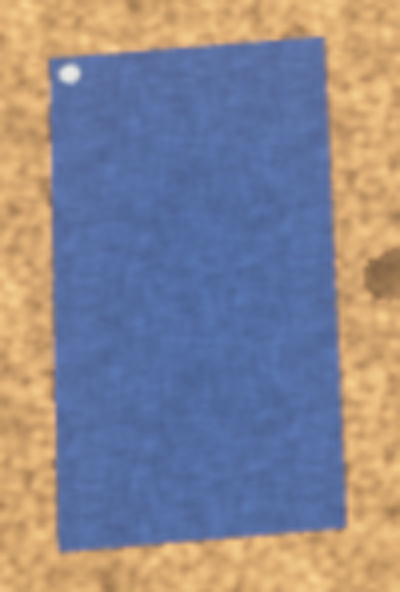

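```bash
cat >> h.py <<'E'
np.set_printoptions(precision=4,suppress=True)
def ray(meta,u,v):
    f=210/np.tan(np.radians(meta['vertical_fov'])/2)
    d=np.array([(u-meta['cx'])/f,-(v-meta['cy'])/f,-1]); T=meta['T']
    return T[:3,3],T[:3,:3]@d
def atz(meta,u,v,z):
    o,d=ray(meta,u,v); return o+d*(z-o[2])/d[2]
def proj(meta,P):
    f=210/np.tan(np.radians(meta['vertical_fov'])/2); T=meta['T']
    p=T[:3,:3].T@(np.array(P)-T[:3,3]); return np.array([meta['cx']+f*p[0]/-p[2],meta['cy']-f*p[1]/-p[2]])
def meta(fn): return np.load('pics/'+fn+'.npy',allow_pickle=True).item()
E
python3 - <<'E'
from h import *
t=meta('top0.png'); s=meta('scene0.png')
C=lambda x,y:(200+x/5,185+y/5)
def rect(name,pts,z,m=t):
    P=np.array([atz(m,*p,z)[:2] for p in pts]); 
    L=[np.linalg.norm(P[(i+1)%4]-P[i]) for i in range(4)]
    A=[np.degrees(np.arctan2(*(P[(i+1)%4]-P[i])[::-1])) for i in range(4)]
    print(name,P.mean(0),'L',np.array(L),'A',np.array(A)); return P
for z in(.036,):
  print(rect('tray',[C(90,43),C(738,98),C(705,555),C(32,495)],z))
rect('coolerfin',[C(288,235),C(510,257),C(498,348),C(278,330)],.152)
rect('coolerall',[C(288,235),C(510,257),C(492,410),C(276,390)],.152)
rect('drive',[C(190,112),C(607,149),C(600,235),C(183,200)],.122)
M=lambda x,y:(75+x/4,200+y/3.7)
print(rect('mat',[M(50,58),M(324,38),M(346,527),M(60,551)],.003))
Q=lambda x,y:(370+x/4,215+y/4)
print(rect('pad',[Q(50,66),Q(260,50),Q(317,444),Q(100,464)],.005))
print('bottle',atz(t,*C(168,295),.184),'duster',atz(t,*C(612,335),.194))
S=lambda x,y:(180+x/4,125+y/4)
print('scene bottle captop',atz(s,*S(314,52),.184),'duster captop',atz(s,*S(166,240),.194))
rect('s drive',[S(434,160),S(305,353),S(250,340),S(378,145)],.122,s)
rect('s tray',[S(527,205),S(316,575),S(22,422),S(260,107)],.036,s)
E
```

```text
tray [ 0.5525 -0.0163] L [0.3139 0.2168 0.315  0.2163] A [-96.3484 172.959   83.5554  -7.3273]
[[ 0.6773  0.1262]
 [ 0.6426 -0.1858]
 [ 0.4274 -0.1592]
 [ 0.4628  0.1538]]
coolerfin [ 0.5446 -0.0166] L [0.0932 0.0382 0.0915 0.0398] A [-97.103  170.5353  83.9104  -6.9935]
coolerall [ 0.532  -0.0154] L [0.0932 0.0638 0.0895 0.0644] A [-97.103  171.3339  83.3209  -5.416 ]
drive [ 0.5983 -0.0187] L [0.1828 0.0378 0.1815 0.0388] A [-96.5505 172.9975  83.753   -5.0655]
mat [0.4822 0.3596] L [0.1697 0.3177 0.1685 0.3188] A [ -86.8295 -176.4368   93.5609    3.7717]
[[0.6363 0.4545]
 [0.6457 0.2851]
 [0.3287 0.2653]
 [0.3182 0.4335]]
pad [ 0.4635 -0.3462] L [0.1304 0.2364 0.1301 0.2379] A [ -87.0641 -176.6641   93.6191    3.4125]
[[ 0.5786 -0.2741]
 [ 0.5852 -0.4043]
 [ 0.3493 -0.4181]
 [ 0.3411 -0.2882]]
bottle [0.5434 0.0738 0.184 ] duster [ 0.5225 -0.1019  0.194 ]
scene bottle captop [0.5469 0.0746 0.184 ] duster captop [ 0.5286 -0.1023  0.194 ]
s drive [ 0.6002 -0.0173] L [0.1709 0.034  0.1728 0.0385] A [ -97.3181 -176.6228   84.2625   -0.6635]
s tray [ 0.5558 -0.0182] L [0.3204 0.2182 0.3087 0.2154] A [-96.0758 169.8752  83.5011  -7.0725]
```

```bash
cat >> h.py <<'E'
def plan(x,y,z,az=-6.6):
    o=get_obs(); p=o['position']; qx,qy=o['tool_rot'][:2]
    a=np.arctan2(qy*qy-qx*qx,2*qx*qy)
    ty=np.array([np.cos(a),np.sin(a)]); tx=np.array([-np.sin(a),np.cos(a)])
    d=np.array([x,y,z])-p
    t=-(np.radians(az)-a); t=(t+np.pi)%(2*np.pi)-np.pi
    print('t',round(o['time'],2),'pos',p,'az',np.degrees(a),'tilt',np.array(o['tool_rot'][2:]),'w',round(o['grip_width'],4),'F',o['ft_force'])
    print('shift',d[:2]@tx,d[:2]@ty,-d[2],'turn',t,'dist',np.linalg.norm(d))
E
python3 - <<'E'
from h import *
plan(.545,.074,.42)
E
```

```text
t 0.1 pos [0.1928 0.5942 0.4039] az 72.01982305213083 tilt [-0.0009 -0.0003] w 0.0871 F [ 0.137  -0.2232  0.5843]
shift -0.4956234698951684 -0.38608413982300277 -0.016117599880344224 turn 1.37217476959502 dist 0.6284611077542489
```

Request:
servo_tool(steps=[0.087, -0.4956, -0.3861, -0.016, 1.372, 0.087, -0.4956, -0.3861, -0.016, 1.372, 0.087, -0.4956, -0.3861, -0.016, 1.372, 0.087, -0.4956, -0.3861, -0.016, 1.372, 0.087, -0.4956, -0.3861, -0.016, 1.372, 0.087, -0.4956, -0.3861, -0.016, 1.372, 0.087, -0.4956, -0.3861, -0.016, 1.372, 0.087, -0.4956, -0.3861, -0.016, 1.372, 0.087, -0.4956, -0.3861, -0.016, 1.372, 0.087, -0.4956, -0.3861, -0.016, 1.372, 0.087, -0.4956, -0.3861, -0.016, 1.372, 0.087, -0.4956, -0.3861, -0.016, 1.372], force=30)

```text
time: 1.6
position: [0.5447, 0.0741, 0.4201]
tool_rot: [0.747, 0.665, -0.001, -0.001]
ft_force: [0.1, -0.3, 0.2]
grip_width: 0.0869
```

Run:
```python
from h import *
plan(.545,.074,.342)
c=shot('top','top1.png');c=shot('scene','scene1.png')
cv2.imwrite('pics/a1.png',np.hstack([cv2.imread('pics/scene1.png')[100:290,150:350],cv2.imread('pics/top1.png')[150:340,180:380]]).repeat(2,0).repeat(2,1))
plan(.545,.074,.342)
```

```text
t 1.6 pos [0.5447 0.0741 0.4201] az -6.654168579161445 tilt [-0.0006 -0.001 ] w 0.0869 F [ 0.0679 -0.3094  0.1585]
shift -8.365744024170853e-05 0.00035891112534051266 0.07809119963629724 turn -0.0009454200574943172 dist 0.07809206922856655
t 1.7 pos [0.544  0.0754 0.4203] az -6.510675876514315 tilt [-0.0006 -0.0009] w 0.0871 F [-0.281   0.4962 -0.2331]
shift -0.0012827469348079118 0.0011436095823367932 0.07832369747162349 turn 0.0015590000562832884 dist 0.07834254826211598
```

View pics/a1.png

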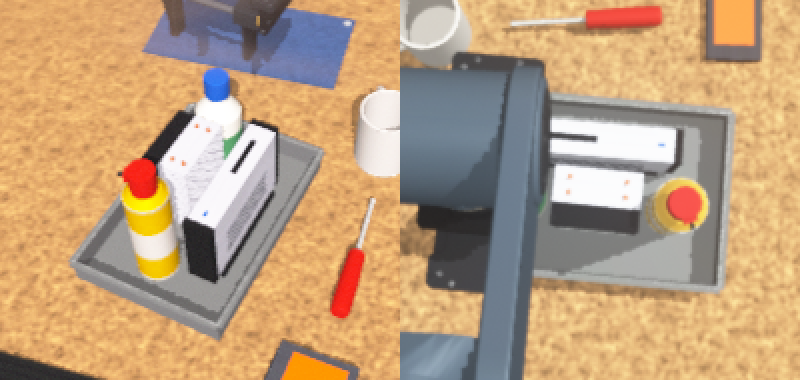

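The scene view shows the gripper's fingers above the bottle cap (cap at about 258,143 in full pixels); the top view shows the hand covering the bottle. I'll check the tip projection quickly, then descend.

Run:
```python
from h import *
s=meta('scene1.png'); print((proj(s,[.544,.0754,.238])-[150,100])*2,(proj(s,[.544,.0754,.184])-[150,100])*2, (proj(s,[.495,.08,.238])-[150,100])*2)
```

```text
[212.7668  41.4122] [215.0585  75.0602] [176.4426  30.0338]
```

Request:
servo_tool(steps=[0.087, 0, 0, 0.025, 0, 0.087, 0, 0, 0.05, 0, 0.087, 0, 0, 0.07, 0, 0.087, 0, 0, 0.078, 0, 0.087, 0, 0, 0.078, 0])

```text
time: 2.33
position: [0.5446, 0.0752, 0.3426]
tool_rot: [0.746, 0.666, -0.0, -0.0]
ft_force: [0.3, 0.3, 0.8]
grip_width: 0.0869
```

Request:
servo_tool(steps=[0.03, 0, 0, 0, 0, 0.03, 0, 0, 0, 0, 0.03, 0, 0, 0, 0, 0.03, 0, 0, 0, 0, 0.03, 0, 0, 0, 0, 0.03, 0, 0, 0, 0, 0.03, 0, 0, 0, 0, 0.03, 0, 0, 0, 0], force=25)

```text
time: 3.32
position: [0.5449, 0.0743, 0.3427]
tool_rot: [0.747, 0.665, -0.0, -0.0]
ft_force: [-0.0, 0.2, 0.9]
grip_width: 0.0322
```

Request:
servo_tool(steps=[0.02, 0, 0, -0.01, 0, 0.02, 0, 0, -0.03, 0, 0.02, 0, 0, -0.055, 0, 0.02, 0, 0, -0.075, 0, 0.02, 0, 0, -0.08, 0])

```text
time: 3.95
position: [0.5453, 0.0743, 0.4243]
tool_rot: [0.747, 0.665, 0.001, 0.001]
ft_force: [0.2, -0.6, -3.5]
grip_width: 0.0325
```

Run:
```python
from h import *
plan(.587,.366,.4227)
```

```text
t 3.95 pos [0.5453 0.0743 0.4243] az -6.5874548308497936 tilt [0.0011 0.0011] w 0.0325 F [ 0.2354 -0.5825 -3.5387]
shift 0.2945914205929717 0.007910005082437629 0.001570827521804874 turn 0.00021895450689068952 dist 0.2947017827677543
```

Request:
servo_tool(steps=[0.02, 0.01, 0, 0, 0, 0.02, 0.03, 0.001, 0, 0, 0.02, 0.06, 0.002, 0, 0, 0.02, 0.1, 0.003, 0, 0, 0.02, 0.14, 0.004, 0, 0, 0.02, 0.18, 0.005, 0, 0, 0.02, 0.22, 0.006, 0, 0, 0.02, 0.25, 0.007, 0, 0, 0.02, 0.275, 0.008, 0, 0, 0.02, 0.29, 0.008, 0, 0, 0.02, 0.2946, 0.008, 0, 0, 0.02, 0.2946, 0.008, 0.005, 0])

```text
time: 5.45
position: [0.5868, 0.366, 0.4176]
tool_rot: [0.747, 0.665, -0.0, 0.0]
ft_force: [0.3, -0.7, -3.3]
grip_width: 0.0327
```

Request:
servo_tool(steps=[0.02, 0, 0, 0.015, 0, 0.02, 0, 0, 0.035, 0, 0.02, 0, 0, 0.055, 0, 0.02, 0, 0, 0.067, 0, 0.02, 0, 0, 0.074, 0, 0.02, 0, 0, 0.076, 0])

```text
time: 6.2
position: [0.587, 0.3658, 0.3417]
tool_rot: [0.747, 0.665, 0.0, -0.0]
ft_force: [-1.3, -0.3, 1.4]
grip_width: 0.0323
```

Run:
```python
from h import *
plan(.587,.366,.3422)
```

```text
t 6.2 pos [0.587  0.3658 0.3417] az -6.611539014950759 tilt [ 0. -0.] w 0.0323 F [-1.3344 -0.3317  1.4383]
shift 0.00018629906935691904 -4.2923656488502186e-05 -0.0004541152084506228 turn -0.00020139380332739876 dist 0.0004927173693668102
```

Request:
servo_tool(steps=[0.087, 0, 0, 0, 0, 0.087, 0, 0, 0, 0, 0.087, 0, 0, 0, 0, 0.087, 0, 0, 0, 0, 0.087, 0, 0, -0.02, 0, 0.087, 0, 0, -0.05, 0, 0.087, 0, 0, -0.08, 0, 0.087, 0, 0, -0.08, 0])

```text
time: 7.2
position: [0.5875, 0.3663, 0.4251]
tool_rot: [0.747, 0.665, 0.003, 0.001]
ft_force: [0.0, -0.8, 0.1]
grip_width: 0.0865
```

Run:
```python
from h import *
plan(.5327,-.0152,.40)
```

```text
t 7.2 pos [0.5875 0.3663 0.4251] az -6.583719456831459 tilt [0.0033 0.0011] w 0.0865 F [ 0.0003 -0.7695  0.1398]
shift -0.38526352123725505 -0.01066021204850404 0.025065405776600325 turn 0.00028414908230400826 dist 0.3862251875315663
```

Request:
servo_tool(steps=[0.087, -0.03, -0.001, 0, 0, 0.087, -0.09, -0.003, 0.002, 0, 0.087, -0.15, -0.005, 0.005, 0, 0.087, -0.21, -0.006, 0.01, 0, 0.087, -0.27, -0.008, 0.015, 0, 0.087, -0.33, -0.009, 0.02, 0, 0.087, -0.37, -0.0107, 0.025, 0, 0.087, -0.3852, -0.0107, 0.025, 0, 0.087, -0.3852, -0.0107, 0.025, 0, 0.087, -0.3852, -0.0107, 0.025, 0])

```text
time: 8.45
position: [0.5321, -0.0143, 0.3966]
tool_rot: [0.746, 0.666, 0.0, -0.0]
ft_force: [0.7, -0.6, 0.5]
grip_width: 0.0872
```

Run:
```python
from h import *
plan(.5327,-.0152,.312)
c=shot('top','top2.png');c=shot('scene','scene2.png')
cv2.imwrite('pics/a2.png',np.hstack([cv2.imread('pics/scene2.png')[60:250,150:350],cv2.imread('pics/top2.png')[180:370,80:280]]).repeat(2,0).repeat(2,1))
plan(.5327,-.0152,.312)
```

```text
t 8.45 pos [ 0.5321 -0.0143  0.3966] az -6.521697971823432 tilt [ 0.0002 -0.0003] w 0.0872 F [ 0.7063 -0.6265  0.4864]
shift -0.000838833400876535 0.0006647669778575134 0.08463462443894915 turn 0.0013666282026703058 dist 0.08464139182770593
t 8.55 pos [ 0.5321 -0.0141  0.3968] az -6.472295499061566 tilt [ 0.0002 -0.0001] w 0.0868 F [-0.131  -0.4694  0.0019]
shift -0.0010655010572463931 0.0006784634047693615 0.0847721753188832 turn 0.00222886401099176 dist 0.08478158593344473
```

View pics/a2.png

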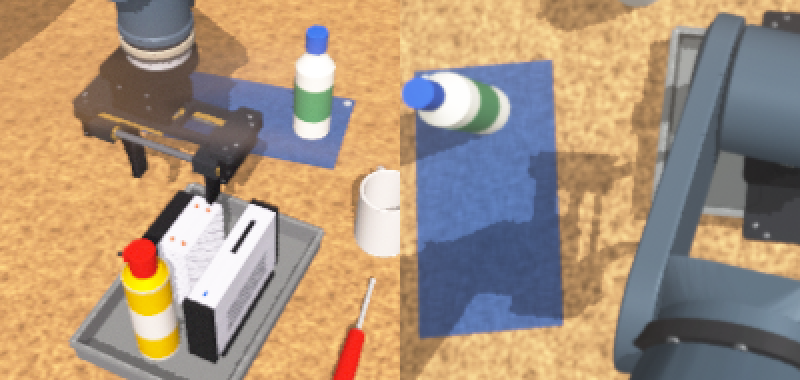

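Bottle stands on the mat (cap at 308,80 in scene pixels) and the fingers straddle the cooler. Now descending.

Request:
servo_tool(steps=[0.087, 0, 0, 0.03, 0, 0.087, 0, 0, 0.06, 0, 0.087, 0, 0, 0.077, 0, 0.087, -0.001, 0, 0.083, 0, 0.087, -0.001, 0, 0.083, 0])

```text
time: 9.18
position: [0.5321, -0.0159, 0.3138]
tool_rot: [0.746, 0.666, 0.0, 0.0]
ft_force: [0.1, -0.2, 1.1]
grip_width: 0.0872
```

Run:
```python
from h import *
plan(.5327,-.0152,.312)
c=shot('scene','scene3.png')
cv2.imwrite('pics/a3.png',cv2.imread('pics/scene3.png')[120:250,180:320].repeat(4,0).repeat(4,1))
```

```text
t 9.18 pos [ 0.5321 -0.0159  0.3138] az -6.530295145137903 tilt [0. 0.] w 0.0872 F [ 0.1245 -0.2485  1.079 ]
shift 0.0007380848410081732 0.0004941105290610472 0.0018087204654003153 turn 0.0012165792219684946 dist 0.002015039495745178
```

View pics/a3.png

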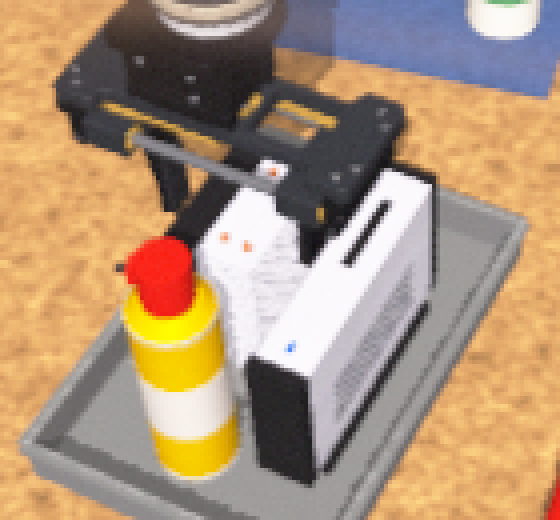

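The fingers straddle the cooler and the rear one (310,240 in the crop) is above the drive's front edge. I close here.

Request:
servo_tool(steps=[0.087, 0, 0, 0.0015, 0, 0.05, 0, 0, 0.0015, 0, 0.05, 0, 0, 0.0015, 0, 0.05, 0, 0, 0.0015, 0, 0.05, 0, 0, 0.0015, 0, 0.05, 0, 0, 0.0015, 0, 0.05, 0, 0, 0.0015, 0], force=35)

```text
time: 10.1
position: [0.532, -0.0165, 0.3124]
tool_rot: [0.747, 0.665, 0.0, 0.0]
ft_force: [1.3, 0.0, 0.3]
grip_width: 0.0614
```

Request:
servo_tool(steps=[0.05, 0, 0, -0.005, 0, 0.05, 0, 0, -0.015, 0, 0.05, 0, 0, -0.035, 0, 0.05, 0, 0, -0.055, 0, 0.05, 0, 0, -0.075, 0, 0.05, 0, 0, -0.08, 0])

```text
time: 10.85
position: [0.532, -0.0164, 0.3936]
tool_rot: [0.747, 0.665, 0.001, 0.001]
ft_force: [0.7, 0.1, -5.3]
grip_width: 0.0616
```

Run:
```python
from h import *
plan(.482,.36,.388)
```

```text
t 10.85 pos [ 0.532  -0.0164  0.3936] az -6.582986935685357 tilt [0.0007 0.0011] w 0.0616 F [ 0.6613  0.0801 -5.3136]
shift 0.3682027128709965 -0.09279021212192502 0.005616087295259864 turn 0.00029693398814423233 dist 0.37975623980087714
```

Request:
servo_tool(steps=[0.05, 0.015, -0.004, 0, 0, 0.05, 0.045, -0.011, 0, 0, 0.05, 0.085, -0.021, 0, 0, 0.05, 0.125, -0.031, 0, 0, 0.05, 0.165, -0.041, 0, 0, 0.05, 0.205, -0.052, 0, 0, 0.05, 0.245, -0.062, 0, 0, 0.05, 0.285, -0.072, 0, 0, 0.05, 0.325, -0.082, 0, 0, 0.05, 0.35, -0.088, 0, 0, 0.05, 0.363, -0.092, 0, 0, 0.05, 0.3682, -0.0928, 0, 0])

```text
time: 12.35
position: [0.4811, 0.3606, 0.3913]
tool_rot: [0.746, 0.666, -0.001, -0.0]
ft_force: [-0.4, -0.4, -4.7]
grip_width: 0.0614
```

Request:
servo_tool(steps=[0.05, 0, 0, 0.015, 0, 0.05, 0, 0, 0.035, 0, 0.05, 0, 0, 0.055, 0, 0.05, 0, 0, 0.07, 0, 0.05, 0, 0, 0.078, 0, 0.05, 0, 0, 0.08, 0])

```text
time: 13.1
position: [0.4821, 0.3597, 0.3117]
tool_rot: [0.747, 0.665, -0.0, -0.0]
ft_force: [-0.4, 0.0, -4.5]
grip_width: 0.0617
```

Run:
```python
from h import *
plan(.482,.36,.3115)
```

```text
t 13.1 pos [0.4821 0.3597 0.3117] az -6.617043304940524 tilt [-0.0004 -0.0001] w 0.0617 F [-0.3566  0.0461 -4.5099]
shift 0.0003161019482196116 -0.00015901418160420183 0.00020950776779726787 turn -0.00029746178663359046 dist 0.00041121704291879977
```

Still carrying its weight; down a hair, release, rise.

Request:
servo_tool(steps=[0.05, 0, 0, 0.001, 0, 0.05, 0, 0, 0.0015, 0, 0.087, 0, 0, 0.0015, 0, 0.087, 0, 0, 0.0015, 0, 0.087, 0, 0, 0.0015, 0, 0.087, 0, 0, 0.0015, 0, 0.087, 0, 0, -0.02, 0, 0.087, 0, 0, -0.05, 0, 0.087, 0, 0, -0.09, 0, 0.087, 0, 0, -0.11, 0])

```text
time: 14.35
position: [0.4823, 0.3602, 0.4247]
tool_rot: [0.747, 0.665, 0.002, 0.001]
ft_force: [-0.1, -0.5, -0.9]
grip_width: 0.0871
```

Run:
```python
from h import *
plan(.5255,-.102,.42)
```

```text
t 14.35 pos [0.4823 0.3602 0.4247] az -6.586544367069598 tilt [0.0019 0.0005] w 0.0871 F [-0.1404 -0.5318 -0.9312]
shift -0.45416404756343426 0.09593576967829626 0.004741220105593802 turn 0.00023484509757532024 dist 0.464210225190116
```

Request:
servo_tool(steps=[0.087, -0.03, 0.006, 0, 0, 0.087, -0.09, 0.018, 0, 0, 0.087, -0.15, 0.031, 0, 0, 0.087, -0.21, 0.044, 0, 0, 0.087, -0.27, 0.057, 0, 0, 0.087, -0.33, 0.069, 0, 0, 0.087, -0.39, 0.082, 0, 0, 0.087, -0.435, 0.092, 0, 0, 0.087, -0.4542, 0.096, 0, 0, 0.087, -0.4542, 0.096, 0, 0, 0.087, -0.4542, 0.096, 0, 0])

```text
time: 15.72
position: [0.5249, -0.1008, 0.4221]
tool_rot: [0.746, 0.666, 0.0, -0.001]
ft_force: [-0.1, 0.2, 0.6]
grip_width: 0.0869
```

Run:
```python
from h import *
c=shot('top','top4.png');c=shot('scene','scene4.png')
cv2.imwrite('pics/a4.png',np.hstack([cv2.imread('pics/scene4.png')[60:250,150:350],cv2.imread('pics/top4.png')[180:370,80:280]]).repeat(2,0).repeat(2,1))
plan(.5255,-.102,.349)
```

```text
t 15.82 pos [ 0.525  -0.1005  0.4222] az -6.461115582081095 tilt [ 0.     -0.0004] w 0.0869 F [-0.1567 -0.4497  0.3173]
shift -0.0014202033400742289 0.0006882055359364005 0.07321991396780952 turn 0.0024239903724008194 dist 0.07323691969109761
```

View pics/a4.png

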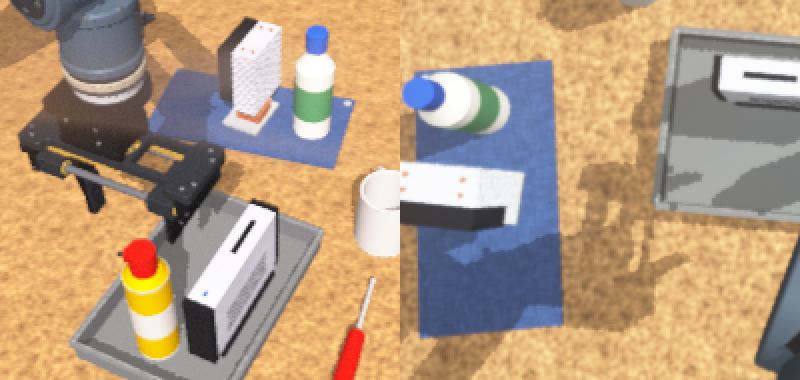

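The bottle (scene crop 315,130) and cooler (250,110) stand on the mat; the hand is over the duster. Descend and grip.

Request:
servo_tool(steps=[0.087, 0, 0, 0.025, 0, 0.087, 0, 0, 0.05, 0, 0.087, 0, 0, 0.067, 0, 0.087, -0.0005, 0, 0.073, 0, 0.087, -0.0005, 0, 0.073, 0, 0.02, -0.0005, 0, 0.073, 0, 0.02, -0.0005, 0, 0.073, 0, 0.02, -0.0005, 0, 0.073, 0, 0.02, -0.0005, 0, 0.073, 0, 0.02, -0.0005, 0, 0.073, 0, 0.02, -0.0005, 0, 0.073, 0, 0.02, -0.0005, 0, 0.073, 0], force=25)

```text
time: 17.32
position: [0.525, -0.1027, 0.3492]
tool_rot: [0.747, 0.665, -0.0, -0.0]
ft_force: [-0.6, -0.8, 0.6]
grip_width: 0.0333
```

Request:
servo_tool(steps=[0.02, 0, 0, -0.005, 0, 0.02, 0, 0, -0.015, 0, 0.02, 0, 0, -0.035, 0, 0.02, 0, 0, -0.055, 0, 0.02, 0, 0, -0.075, 0, 0.02, 0, 0, -0.08, 0])

```text
time: 18.08
position: [0.5254, -0.1028, 0.431]
tool_rot: [0.747, 0.665, 0.001, 0.002]
ft_force: [-0.3, 0.6, -3.2]
grip_width: 0.0332
```

Run:
```python
from h import *
plan(.377,.353,.42)
```

```text
t 18.07 pos [ 0.5254 -0.1028  0.431 ] az -6.586285265909921 tilt [0.0008 0.0017] w 0.0332 F [-0.3069  0.6016 -3.2385]
shift 0.4357886073448894 -0.19972989170308442 0.010999062434896845 turn 0.00023936726590756408 dist 0.47950466035876105
```

Request:
servo_tool(steps=[0.02, 0.015, -0.007, 0, 0, 0.02, 0.045, -0.021, 0, 0, 0.02, 0.085, -0.039, 0, 0, 0.02, 0.13, -0.06, 0, 0, 0.02, 0.175, -0.08, 0, 0, 0.02, 0.22, -0.101, 0, 0, 0.02, 0.265, -0.121, 0, 0, 0.02, 0.31, -0.142, 0, 0, 0.02, 0.355, -0.163, 0, 0, 0.02, 0.395, -0.181, 0, 0, 0.02, 0.42, -0.193, 0, 0, 0.02, 0.4358, -0.1997, 0, 0])

```text
time: 19.58
position: [0.3749, 0.3544, 0.4282]
tool_rot: [0.746, 0.666, -0.002, -0.0]
ft_force: [0.3, -0.3, -2.7]
grip_width: 0.0336
```

Request:
servo_tool(steps=[0.02, 0, 0, 0, 0, 0.02, 0, 0, 0.015, 0, 0.02, 0, 0, 0.035, 0, 0.02, 0, 0, 0.055, 0, 0.02, 0, 0, 0.07, 0, 0.02, 0, 0, 0.078, 0, 0.02, 0, 0, 0.08, 0])

```text
time: 20.45
position: [0.377, 0.3528, 0.3487]
tool_rot: [0.747, 0.665, -0.0, -0.0]
ft_force: [0.3, 0.4, -2.6]
grip_width: 0.0334
```

Run:
```python
from h import *
plan(.377,.353,.348)
```

```text
t 20.45 pos [0.377  0.3528 0.3487] az -6.62417395592084 tilt [-0.0004 -0.0001] w 0.0334 F [ 0.3494  0.3862 -2.5847]
shift 0.00019543560582121206 -3.014038424586786e-06 0.0007295079776587499 turn -0.00042191512405054254 dist 0.0007552390680559952
```

Request:
servo_tool(steps=[0.02, 0, 0, 0.001, 0, 0.02, 0, 0, 0.001, 0, 0.087, 0, 0, 0.001, 0, 0.087, 0, 0, 0.001, 0, 0.087, 0, 0, 0.001, 0, 0.087, 0, 0, 0.001, 0, 0.087, 0, 0, -0.02, 0, 0.087, 0, 0, -0.05, 0, 0.087, 0, 0, -0.075, 0, 0.087, 0, 0, -0.08, 0])

```text
time: 21.7
position: [0.3771, 0.3533, 0.4308]
tool_rot: [0.747, 0.665, 0.002, 0.0]
ft_force: [-0.2, 0.1, -0.3]
grip_width: 0.0868
```

Run:
```python
from h import *
plan(.599,-.018,.40)
```

```text
t 21.7 pos [0.3771 0.3533 0.4308] az -6.588908496472339 tilt [0.0019 0.0004] w 0.0868 F [-0.207   0.144  -0.2872]
shift -0.34339870140560774 0.2630228402828792 0.030830724957864042 turn 0.00019358325555440814 dist 0.43365218348229057
```

Request:
servo_tool(steps=[0.087, -0.02, 0.015, 0, 0, 0.087, -0.06, 0.046, 0, 0, 0.087, -0.105, 0.08, 0, 0, 0.087, -0.15, 0.115, 0, 0, 0.087, -0.195, 0.149, 0, 0, 0.087, -0.24, 0.184, 0.005, 0, 0.087, -0.285, 0.218, 0.015, 0, 0.087, -0.325, 0.249, 0.025, 0, 0.087, -0.3434, 0.263, 0.031, 0, 0.087, -0.3434, 0.263, 0.031, 0, 0.087, -0.3434, 0.263, 0.031, 0])

```text
time: 23.08
position: [0.5978, -0.0168, 0.398]
tool_rot: [0.746, 0.666, -0.0, -0.001]
ft_force: [-1.0, -0.0, -0.5]
grip_width: 0.087
```

Run:
```python
from h import *
c=shot('top','top5.png');c=shot('scene','scene5.png')
cv2.imwrite('pics/a5.png',np.hstack([cv2.imread('pics/scene5.png')[60:250,150:350],cv2.imread('pics/top5.png')[180:370,80:280]]).repeat(2,0).repeat(2,1))
plan(.599,-.018,.275)
```

```text
t 23.18 pos [ 0.5978 -0.0164  0.3986] az -6.469507251983664 tilt [ 0.     -0.0003] w 0.0871 F [ 0.9864 -0.4517  0.3323]
shift -0.0014268104060755323 0.0013340844555341776 0.12360105615617523 turn 0.0022775281028604155 dist 0.12361649021142512
```

View pics/a5.png

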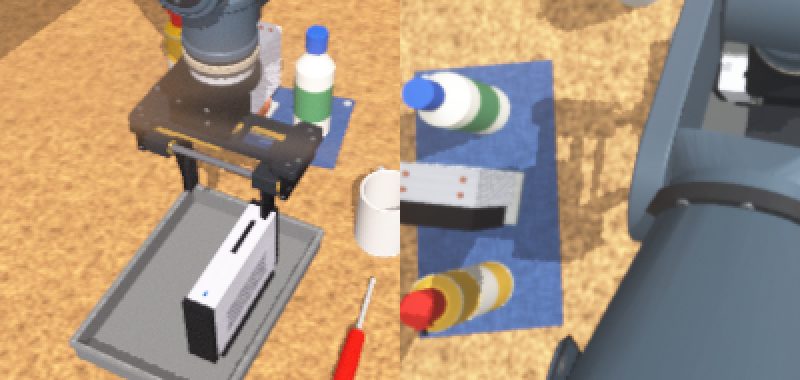

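All three stand on the mat (duster's base at crop 490,285 in the top view) and the hand is over the drive, fingers either side. Descend and grip.

Request:
servo_tool(steps=[0.087, 0, 0, 0.03, 0, 0.087, 0, 0, 0.065, 0, 0.087, 0, 0, 0.095, 0, 0.087, -0.0005, 0, 0.115, 0, 0.087, -0.0005, 0, 0.1235, 0, 0.087, -0.0005, 0, 0.1235, 0])

```text
time: 23.92
position: [0.5984, -0.0179, 0.2749]
tool_rot: [0.746, 0.666, -0.0, -0.0]
ft_force: [0.2, 0.1, -0.1]
grip_width: 0.0867
```

Request:
servo_tool(steps=[0.025, 0, 0, 0, 0, 0.025, 0, 0, 0, 0, 0.025, 0, 0, 0, 0, 0.025, 0, 0, 0, 0, 0.025, 0, 0, 0, 0, 0.025, 0, 0, 0, 0, 0.025, 0, 0, 0, 0, 0.025, 0, 0, 0, 0], force=45)

```text
time: 24.92
position: [0.5986, -0.0187, 0.2747]
tool_rot: [0.747, 0.665, -0.0, -0.0]
ft_force: [-0.4, 0.5, 0.7]
grip_width: 0.0371
```

Request:
servo_tool(steps=[0.025, 0, 0, -0.005, 0, 0.025, 0, 0, -0.015, 0, 0.025, 0, 0, -0.035, 0, 0.025, 0, 0, -0.06, 0, 0.025, 0, 0, -0.085, 0, 0.025, 0, 0, -0.1, 0, 0.025, 0, 0, -0.1, 0])

```text
time: 25.8
position: [0.5988, -0.0187, 0.3759]
tool_rot: [0.747, 0.665, 0.001, 0.001]
ft_force: [0.4, -0.4, -6.6]
grip_width: 0.0377
```

Run:
```python
from h import *
plan(.4635,-.3462,.375,-86.5)
c=shot('scene','scene6.png')
cv2.imwrite('pics/a6.png',cv2.imread('pics/scene6.png')[60:250,150:350].repeat(3,0).repeat(3,1))
```

```text
t 25.8 pos [ 0.5988 -0.0187  0.3759] az -6.59129714360974 tilt [0.0008 0.0011] w 0.0377 F [ 0.4015 -0.3939 -6.6362]
shift -0.3408463102165858 -0.0967851386198169 0.0008793594222943346 turn 1.3946699658418078 dist 0.3543223723093305
```

View pics/a6.png

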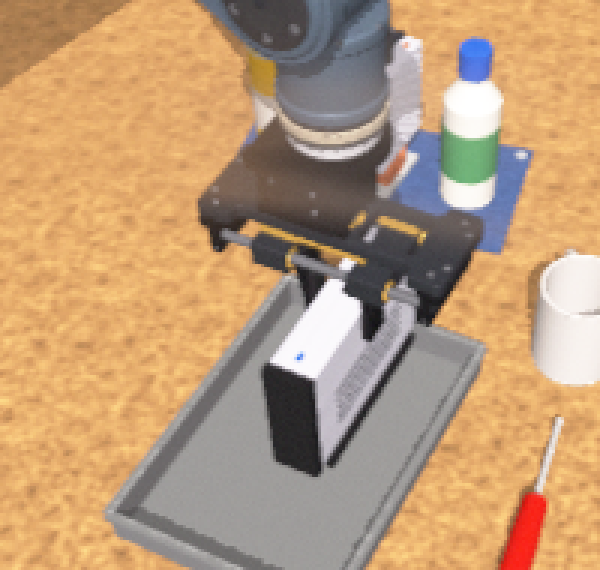

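Request:
servo_tool(steps=[0.025, -0.007, -0.002, 0, 0.03, 0.025, -0.024, -0.007, 0, 0.1, 0.025, -0.049, -0.014, 0, 0.2, 0.025, -0.081, -0.023, 0, 0.33, 0.025, -0.115, -0.033, 0, 0.47, 0.025, -0.151, -0.043, 0, 0.62, 0.025, -0.188, -0.053, 0, 0.77, 0.025, -0.225, -0.064, 0, 0.92, 0.025, -0.261, -0.074, 0, 1.07, 0.025, -0.293, -0.083, 0, 1.2, 0.025, -0.318, -0.09, 0, 1.3, 0.025, -0.335, -0.095, 0, 1.37])

```text
time: 27.35
position: [0.4646, -0.3421, 0.3735]
tool_rot: [0.999, 0.04, -0.001, -0.001]
ft_force: [-0.6, -0.8, -5.0]
grip_width: 0.0376
```

Run:
```python
from h import *
plan(.4635,-.3462,.375,-86.5)
```

```text
t 27.35 pos [ 0.4646 -0.3421  0.3735] az -85.37112613729495 tilt [-0.0009 -0.0007] w 0.0376 F [-0.5639 -0.8455 -4.9781]
shift -0.0014344839086095763 0.004005748324694128 -0.001453451439405229 turn 0.019702565743909606 dist 0.004496252307373192
```

Request:
servo_tool(steps=[0.025, -0.001, 0.002, 0, 0.01, 0.025, -0.0014, 0.003, 0.01, 0.02, 0.025, -0.0014, 0.003, 0.03, 0.02, 0.025, -0.0014, 0.003, 0.055, 0.02, 0.025, -0.0014, 0.003, 0.075, 0.02, 0.025, -0.0014, 0.003, 0.088, 0.02, 0.025, -0.0014, 0.003, 0.093, 0.02, 0.025, -0.0014, 0.003, 0.093, 0.02])

```text
time: 28.35
position: [0.4648, -0.3436, 0.2817]
tool_rot: [0.999, 0.033, -0.0, -0.0]
ft_force: [-0.4, -1.1, -5.9]
grip_width: 0.0376
```

Run:
```python
from h import *
plan(.4635,-.3462,.2757,-86.5)
shot('top','top7.png'); c=shot('scene','scene7.png')
cv2.imwrite('pics/a7.png',np.hstack([cv2.imread('pics/scene7.png')[190:390,50:250],cv2.imread('pics/top7.png')[180:380,330:530]]).repeat(2,0).repeat(2,1))
plan(.4635,-.3462,.2757,-86.5)
```

```text
t 28.35 pos [ 0.4648 -0.3436  0.2817] az -86.20978770137093 tilt [-0.     -0.0001] w 0.0376 F [-0.3502 -1.0884 -5.8888]
shift -0.0015156362921770212 0.002522829290333044 0.005975158169717387 turn 0.005065160140858449 dist 0.006660655834935992
t 28.45 pos [ 0.465  -0.3439  0.2824] az -86.21996476786552 tilt [0.0005 0.0006] w 0.0379 F [-0.5657 -0.2401 -5.9637]
shift -0.0016059122839429986 0.00223716228971235 0.00674374074708417 turn 0.004887536822333338 dist 0.007284359178274599
```

View pics/a7.png

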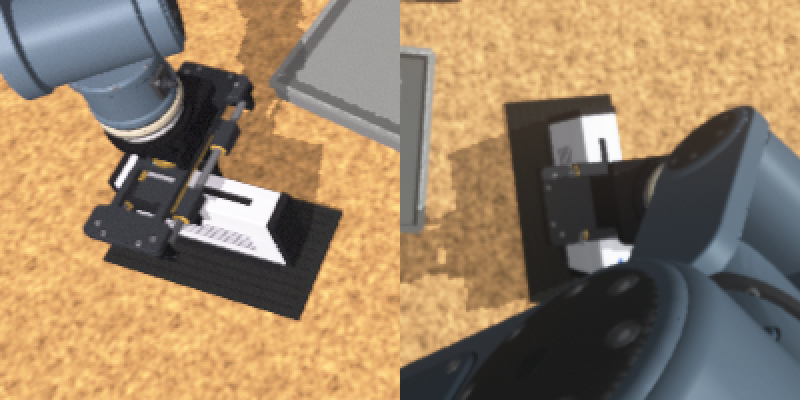

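The drive hangs over the middle of the pad (scene crop about 200,210), aligned. Lower it and release.

Request:
servo_tool(steps=[0.025, -0.001, 0.001, 0.002, 0.004, 0.025, -0.0015, 0.002, 0.0045, 0.004, 0.025, -0.0015, 0.002, 0.006, 0.004, 0.025, -0.0015, 0.002, 0.0065, 0.004, 0.025, -0.0015, 0.002, 0.0065, 0.004])

```text
time: 29.08
position: [0.4632, -0.3459, 0.2758]
tool_rot: [1.0, 0.031, -0.0, 0.0]
ft_force: [-1.5, -0.2, -0.4]
grip_width: 0.0373
```

Run:
```python
from h import *
plan(.4635,-.3462,.2757,-86.5)
```

```text
t 29.07 pos [ 0.4632 -0.3459  0.2758] az -86.45194011002472 tilt [-0.      0.0002] w 0.0373 F [-1.5039 -0.2359 -0.3944]
shift 0.0002925745505419639 0.00029513911417937064 5.211451094871977e-05 turn 0.0008388033182145094 dist 0.0004188351544400732
```

Weight is on the pad. Release and rise.

Request:
servo_tool(steps=[0.087, 0, 0, 0, 0, 0.087, 0, 0, 0, 0, 0.087, 0, 0, 0, 0, 0.087, 0, 0, 0, 0, 0.087, 0, 0, -0.02, 0, 0.087, 0, 0, -0.05, 0, 0.087, 0, 0, -0.09, 0, 0.087, 0, 0, -0.13, 0, 0.087, 0, 0, -0.15, 0, 0.087, 0, 0, -0.15, 0])

```text
time: 30.32
position: [0.4635, -0.346, 0.4271]
tool_rot: [1.0, 0.031, 0.001, 0.002]
ft_force: [0.3, 0.8, -0.3]
grip_width: 0.0868
```

Run:
```python
from h import *
plan(.377,.353,.43)
```

```text
t 30.32 pos [ 0.4635 -0.346   0.4271] az -86.45569375290307 tilt [0.0015 0.0017] w 0.0868 F [ 0.3025  0.8062 -0.3078]
shift -0.04314242469414312 -0.7029963507369884 -0.0029342162237784297 turn -1.3937447824524258 dist 0.7043250297858658
```

Request:
servo_tool(steps=[0.087, -0.002, -0.03, -0.003, -0.06, 0.087, -0.005, -0.085, -0.003, -0.17, 0.087, -0.009, -0.145, -0.003, -0.29, 0.087, -0.013, -0.205, -0.003, -0.41, 0.087, -0.016, -0.265, -0.003, -0.53, 0.087, -0.02, -0.325, -0.003, -0.65, 0.087, -0.024, -0.385, -0.003, -0.77, 0.087, -0.027, -0.445, -0.003, -0.89, 0.087, -0.031, -0.505, -0.003, -1.01, 0.087, -0.035, -0.565, -0.003, -1.13, 0.087, -0.038, -0.62, -0.003, -1.25, 0.087, -0.041, -0.66, -0.003, -1.35])

```text
time: 31.82
position: [0.3806, 0.3125, 0.4268]
tool_rot: [0.759, 0.651, -0.001, -0.0]
ft_force: [0.3, -0.4, 0.4]
grip_width: 0.0872
```

Run:
```python
from h import *
plan(.377,.353,.43)
c=shot('top','top8.png')
cv2.imwrite('pics/a8.png',cv2.resize(c['pixels'][180:380,330:530],None,fx=3,fy=3,interpolation=cv2.INTER_CUBIC))
plan(.377,.353,.43)
```

```text
t 31.82 pos [0.3806 0.3125 0.4268] az -8.809826477339588 tilt [-0.0012 -0.0003] w 0.0872 F [ 0.2818 -0.3939  0.4182]
shift 0.03947893895330431 -0.009729087436871248 -0.0032246457524992 turn -0.03856874792732379 dist 0.04078774452531208
t 31.88 pos [0.3803 0.3154 0.427 ] az -8.613775835498307 tilt [ 0.0005 -0.0019] w 0.0873 F [0.1681 2.063  0.4382]
shift 0.03665593145748048 -0.008855198313269908 -0.003043679283390943 turn -0.03514701872654502 dist 0.037832999243557056
```

View pics/a8.png

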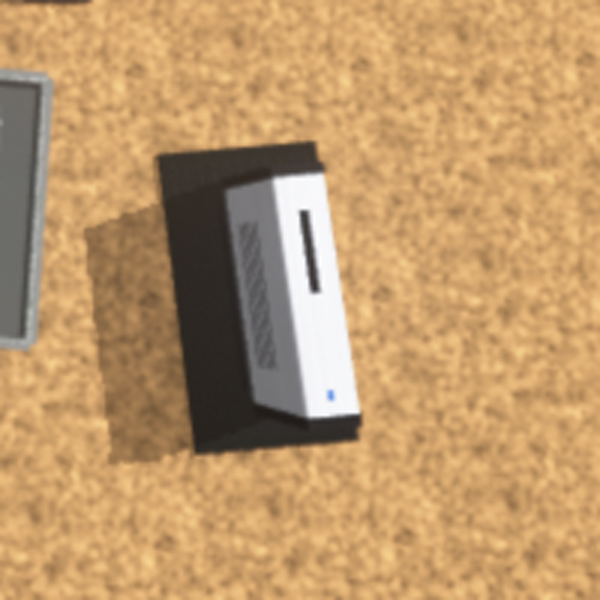

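Run:
```python
from h import *
t=meta('top8.png')
C=lambda x,y:(330+x/3,180+y/3)
print(atz(t,*C(316.5,296),.123))
a=atz(t,*C(325,172),.123)-atz(t,*C(358,415),.123); print(np.degrees(np.arctan2(a[1],a[0])))
P=[C(158,155),C(318,142),C(361,437),C(195,453)]
print(np.mean([atz(t,*p,.005) for p in P],0))
```

```text
[ 0.4636 -0.3483  0.123 ]
2.7899347211883976
[ 0.4637 -0.3475  0.005 ]
```

Request:
servo_tool(steps=[0.087, 0.0385, -0.0085, -0.003, -0.037, 0.087, 0.0385, -0.0085, -0.003, -0.037, 0.087, 0.0385, -0.0085, -0.003, -0.037, 0.087, 0.0385, -0.0085, -0.003, -0.037])

```text
time: 32.38
position: [0.3793, 0.3488, 0.4307]
tool_rot: [0.749, 0.662, -0.001, -0.0]
ft_force: [0.2, 0.5, -0.1]
grip_width: 0.0869
```

Run:
```python
from h import *
plan(.377,.353,.348)
```

```text
t 32.38 pos [0.3793 0.3488 0.4307] az -7.071466260750022 tilt [-0.0008 -0.    ] w 0.0869 F [ 0.2216  0.5298 -0.0753]
shift 0.003921382988631115 -0.0027717186451841408 0.08267029479973304 turn -0.008228638562154167 dist 0.08280964503647117
```

Request:
servo_tool(steps=[0.087, 0.003, -0.002, 0.02, -0.006, 0.087, 0.003, -0.002, 0.05, -0.006, 0.087, 0.003, -0.002, 0.072, -0.006, 0.087, 0.003, -0.002, 0.081, -0.006, 0.087, 0.003, -0.002, 0.082, -0.006, 0.087, 0.003, -0.002, 0.082, -0.006])

```text
time: 33.12
position: [0.3781, 0.353, 0.35]
tool_rot: [0.747, 0.665, 0.001, 0.0]
ft_force: [0.0, -0.6, 1.0]
grip_width: 0.0865
```

Run:
```python
from h import *
plan(.377,.353,.348)
```

```text
t 33.12 pos [0.3781 0.353  0.35  ] az -6.671588075666852 tilt [0.0008 0.0002] w 0.0865 F [ 0.0149 -0.5698  0.9676]
shift -0.00010136312651661443 -0.0010661035737395126 0.0019854510580420426 turn -0.001249447625553568 dist 0.0022558517720004676
```

Request:
servo_tool(steps=[0.087, 0, -0.001, 0.0015, 0, 0.02, 0, -0.001, 0.0015, 0, 0.02, 0, -0.001, 0.0015, 0, 0.02, 0, -0.001, 0.0015, 0, 0.02, 0, -0.001, 0.0015, 0, 0.02, 0, -0.001, 0.0015, 0, 0.02, 0, -0.001, 0.0015, 0, 0.02, 0, -0.001, 0.0015, 0], force=25)

```text
time: 34.12
position: [0.3766, 0.3531, 0.3477]
tool_rot: [0.747, 0.665, -0.0, -0.0]
ft_force: [-0.2, 0.5, 0.8]
grip_width: 0.0329
```

Request:
servo_tool(steps=[0.02, 0, 0, -0.005, 0, 0.02, 0, 0, -0.015, 0, 0.02, 0, 0, -0.035, 0, 0.02, 0, 0, -0.055, 0, 0.02, 0, 0, -0.075, 0, 0.02, 0, 0, -0.08, 0])

```text
time: 34.88
position: [0.3769, 0.3533, 0.4295]
tool_rot: [0.747, 0.665, 0.002, 0.0]
ft_force: [0.5, -0.6, -2.8]
grip_width: 0.0333
```

Run:
```python
from h import *
plan(.525,-.1027,.43)
```

```text
t 34.88 pos [0.3769 0.3533 0.4295] az -6.642337040148093 tilt [0.0017 0.0003] w 0.0333 F [ 0.4811 -0.6131 -2.8398]
shift -0.4357644066846056 0.1998883166652693 -0.0005415453273582838 turn -0.0007389207461332425 dist 0.4794228306451445
```

Request:
servo_tool(steps=[0.02, -0.015, 0.007, 0, 0, 0.02, -0.045, 0.021, 0, 0, 0.02, -0.085, 0.039, 0, 0, 0.02, -0.13, 0.06, 0, 0, 0.02, -0.175, 0.08, 0, 0, 0.02, -0.22, 0.101, 0, 0, 0.02, -0.265, 0.121, 0, 0, 0.02, -0.31, 0.142, 0, 0, 0.02, -0.355, 0.163, 0, 0, 0.02, -0.395, 0.181, 0, 0, 0.02, -0.42, 0.193, 0, 0, 0.02, -0.4358, 0.1999, 0, 0])

```text
time: 36.38
position: [0.5244, -0.105, 0.4266]
tool_rot: [0.748, 0.664, -0.001, -0.001]
ft_force: [-0.7, 0.6, -3.1]
grip_width: 0.0336
```

Request:
servo_tool(steps=[0.02, 0, 0, 0, 0, 0.02, 0, 0, 0.015, 0, 0.02, 0, 0, 0.035, 0, 0.02, 0, 0, 0.055, 0, 0.02, 0, 0, 0.068, 0, 0.02, 0, 0, 0.076, 0, 0.02, 0, 0, 0.078, 0])

```text
time: 37.25
position: [0.5248, -0.1026, 0.3493]
tool_rot: [0.747, 0.665, -0.0, -0.0]
ft_force: [-0.5, -0.7, -2.3]
grip_width: 0.033
```

Run:
```python
from h import *
plan(.525,-.1027,.349)
```

```text
t 37.25 pos [ 0.5248 -0.1026  0.3493] az -6.619129832616875 tilt [-0.0001 -0.0003] w 0.033 F [-0.4725 -0.6615 -2.27  ]
shift -0.0001040273219135934 0.0002526744465356096 0.0002993813538628709 turn -0.0003338785645197184 dist 0.0004053335104298145
```

Request:
servo_tool(steps=[0.02, 0, 0, 0.001, 0, 0.02, 0, 0, 0.001, 0, 0.087, 0, 0, 0.001, 0, 0.087, 0, 0, 0.001, 0, 0.087, 0, 0, 0.001, 0, 0.087, 0, 0, 0.001, 0, 0.087, 0, 0, -0.02, 0, 0.087, 0, 0, -0.05, 0, 0.087, 0, 0, -0.075, 0, 0.087, 0, 0, -0.08, 0])

```text
time: 38.5
position: [0.5252, -0.103, 0.4314]
tool_rot: [0.747, 0.665, 0.001, 0.002]
ft_force: [0.1, 0.9, 0.2]
grip_width: 0.0867
```

Run:
```python
from h import *
plan(.4823,.3598,.425)
```

```text
t 38.5 pos [ 0.5252 -0.103   0.4314] az -6.641109481361363 tilt [0.0008 0.0018] w 0.0867 F [0.1045 0.9053 0.2475]
shift 0.45476268907427103 -0.09610764156325602 0.006379012971198084 turn -0.0007174958035429668 dist 0.46485102339072043
```

Request:
servo_tool(steps=[0.087, 0.03, -0.006, 0, 0, 0.087, 0.08, -0.017, 0, 0, 0.087, 0.13, -0.027, 0, 0, 0.087, 0.18, -0.038, 0, 0, 0.087, 0.23, -0.049, 0, 0, 0.087, 0.28, -0.059, 0, 0, 0.087, 0.33, -0.07, 0, 0, 0.087, 0.38, -0.08, 0.002, 0, 0.087, 0.42, -0.089, 0.004, 0, 0.087, 0.445, -0.094, 0.006, 0, 0.087, 0.4548, -0.0961, 0.006, 0, 0.087, 0.4548, -0.0961, 0.006, 0])

```text
time: 40.0
position: [0.4818, 0.36, 0.423]
tool_rot: [0.747, 0.665, -0.001, 0.0]
ft_force: [0.3, -0.6, 0.4]
grip_width: 0.0871
```

Run:
```python
from h import *
c=shot('top','top9.png');c=shot('scene','scene9.png')
cv2.imwrite('pics/a9.png',np.hstack([cv2.imread('pics/scene9.png')[60:250,150:350],cv2.imread('pics/top9.png')[180:370,200:400]]).repeat(2,0).repeat(2,1))
plan(.4823,.3598,.312)
```

```text
t 40.1 pos [0.4821 0.359  0.4234] az -6.69267004282052 tilt [-0.0006  0.0001] w 0.0872 F [ 1.3034 -0.4879 -0.7464]
shift 0.0007658240631278096 7.526546387647805e-05 0.1114247095320921 turn -0.0016173973651820717 dist 0.11142736668205354
```

View pics/a9.png

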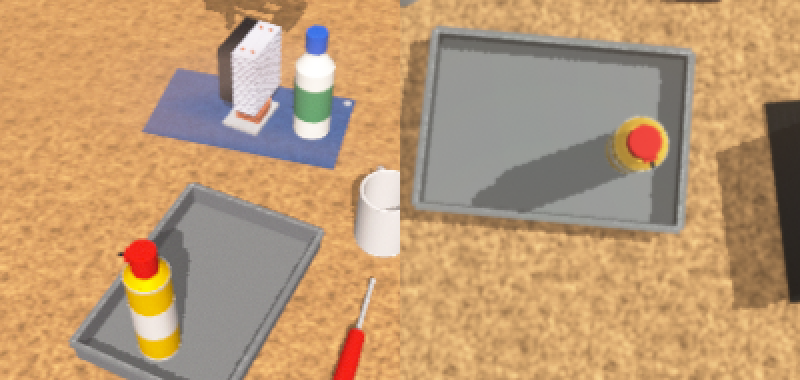

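The duster is back (cap at about 322,251 in the top view against 322,252 before). Now the cooler.

Request:
servo_tool(steps=[0.087, 0, 0, 0.03, 0, 0.087, 0, 0, 0.065, 0, 0.087, 0, 0, 0.09, 0, 0.087, 0.0005, 0, 0.105, 0, 0.087, 0.0005, 0, 0.111, 0, 0.087, 0.0005, 0, 0.111, 0])

```text
time: 40.85
position: [0.4824, 0.3603, 0.3131]
tool_rot: [0.747, 0.665, 0.0, 0.0]
ft_force: [-0.1, 1.3, 0.1]
grip_width: 0.087
```

Run:
```python
from h import *
plan(.4823,.3598,.311)
```

```text
t 40.85 pos [0.4824 0.3603 0.3131] az -6.672685025825026 tilt [0.0003 0.0001] w 0.087 F [-0.1427  1.2797  0.1454]
shift -0.0004710184910298962 -2.615899296084914e-05 0.002058497933610015 turn -0.0012685930175440063 dist 0.0021118608984688142
```

Request:
servo_tool(steps=[0.05, 0, 0, 0, 0, 0.05, 0, 0, 0, 0, 0.05, 0, 0, 0, 0, 0.05, 0, 0, 0, 0, 0.05, 0, 0, 0, 0, 0.05, 0, 0, 0, 0], force=35)

```text
time: 41.6
position: [0.4823, 0.3606, 0.3132]
tool_rot: [0.747, 0.665, 0.001, 0.0]
ft_force: [0.5, 1.1, 2.5]
grip_width: 0.0618
```

Request:
servo_tool(steps=[0.05, 0, 0, -0.005, 0, 0.05, 0, 0, -0.015, 0, 0.05, 0, 0, -0.035, 0, 0.05, 0, 0, -0.055, 0, 0.05, 0, 0, -0.075, 0, 0.05, 0, 0, -0.08, 0])

```text
time: 42.35
position: [0.4821, 0.3606, 0.394]
tool_rot: [0.747, 0.665, 0.001, 0.0]
ft_force: [-0.3, -0.5, -5.0]
grip_width: 0.0618
```

Run:
```python
from h import *
plan(.532,-.0164,.39)
```

```text
t 42.35 pos [0.4821 0.3606 0.394 ] az -6.64431290357245 tilt [0.0011 0.0003] w 0.0618 F [-0.273  -0.5036 -5.0356]
shift -0.3686583419958427 0.09316406466341723 0.004024639875406022 turn -0.0007734060684581046 dist 0.3802692648556544
```

Request:
servo_tool(steps=[0.05, -0.015, 0.004, 0, 0, 0.05, -0.045, 0.011, 0, 0, 0.05, -0.085, 0.021, 0, 0, 0.05, -0.125, 0.031, 0, 0, 0.05, -0.165, 0.041, 0, 0, 0.05, -0.205, 0.052, 0, 0, 0.05, -0.245, 0.062, 0, 0, 0.05, -0.285, 0.072, 0, 0, 0.05, -0.325, 0.082, 0, 0, 0.05, -0.35, 0.088, 0, 0, 0.05, -0.363, 0.092, 0, 0, 0.05, -0.3682, 0.0932, 0, 0])

```text
time: 43.85
position: [0.5317, -0.0168, 0.3922]
tool_rot: [0.747, 0.664, -0.0, -0.001]
ft_force: [0.2, -0.2, -4.9]
grip_width: 0.0618
```

Request:
servo_tool(steps=[0.05, 0, 0, 0, 0, 0.05, 0, 0, 0.015, 0, 0.05, 0, 0, 0.035, 0, 0.05, 0, 0, 0.055, 0, 0.05, 0, 0, 0.068, 0, 0.05, 0, 0, 0.075, 0, 0.05, 0, 0, 0.077, 0])

```text
time: 44.72
position: [0.5321, -0.0158, 0.3154]
tool_rot: [0.747, 0.665, -0.0, -0.0]
ft_force: [0.2, 0.1, -4.6]
grip_width: 0.0619
```

Run:
```python
from h import *
plan(.532,-.0164,.314)
```

```text
t 44.73 pos [ 0.5321 -0.0158  0.3154] az -6.624541480112939 tilt [-0.0001 -0.0001] w 0.0619 F [ 0.2298  0.1441 -4.5673]
shift -0.0005674652571412608 -1.2788611651944707e-05 0.0013966172702631896 turn -0.000428329631283475 dist 0.0015075543659343715
```

Request:
servo_tool(steps=[0.05, -0.0005, 0, 0.001, 0, 0.05, -0.0005, 0, 0.0018, 0, 0.05, -0.0005, 0, 0.0018, 0, 0.087, -0.0005, 0, 0.0018, 0, 0.087, -0.0005, 0, 0.0018, 0, 0.087, -0.0005, 0, 0.0018, 0, 0.087, -0.0005, 0, 0.0018, 0, 0.087, -0.0005, 0, -0.02, 0, 0.087, -0.0005, 0, -0.05, 0, 0.087, -0.0005, 0, -0.09, 0, 0.087, -0.0005, 0, -0.11, 0])

```text
time: 46.1
position: [0.5323, -0.0166, 0.428]
tool_rot: [0.747, 0.665, 0.001, 0.001]
ft_force: [-0.4, 0.3, 0.5]
grip_width: 0.0868
```

Run:
```python
from h import *
plan(.587,.3658,.42)
```

```text
t 46.1 pos [ 0.5323 -0.0166  0.428 ] az -6.642235997027622 tilt [0.001  0.0014] w 0.0868 F [-0.3914  0.2522  0.5306]
shift 0.3861427371201353 0.01015100797683019 0.00798236763137522 turn -0.0007371572109944324 dist 0.38635860879056133
```

Request:
servo_tool(steps=[0.087, 0.03, 0.001, 0, 0, 0.087, 0.08, 0.002, 0, 0, 0.087, 0.13, 0.003, 0, 0, 0.087, 0.18, 0.005, 0, 0, 0.087, 0.23, 0.006, 0, 0, 0.087, 0.28, 0.007, 0, 0, 0.087, 0.33, 0.009, 0.003, 0, 0.087, 0.365, 0.01, 0.006, 0, 0.087, 0.38, 0.0102, 0.008, 0, 0.087, 0.3861, 0.0102, 0.008, 0, 0.087, 0.3861, 0.0102, 0.008, 0])

```text
time: 47.48
position: [0.5868, 0.365, 0.4178]
tool_rot: [0.747, 0.665, -0.0, 0.0]
ft_force: [-0.3, -0.3, -0.5]
grip_width: 0.087
```

Run:
```python
from h import *
c=shot('top','top10.png');c=shot('scene','scene10.png')
cv2.imwrite('pics/a10.png',np.hstack([cv2.imread('pics/scene10.png')[60:250,150:350],cv2.imread('pics/top10.png')[180:370,200:400]]).repeat(2,0).repeat(2,1))
plan(.587,.3658,.342)
```

```text
t 47.58 pos [0.5869 0.3645 0.418 ] az -6.7262888017180025 tilt [-0.0002  0.0002] w 0.0872 F [-0.1452  0.7077 -0.9396]
shift 0.001283557362993609 -9.856297241236486e-05 0.07600574854409298 turn -0.002204155398377594 dist 0.07601664979405182
```

View pics/a10.png

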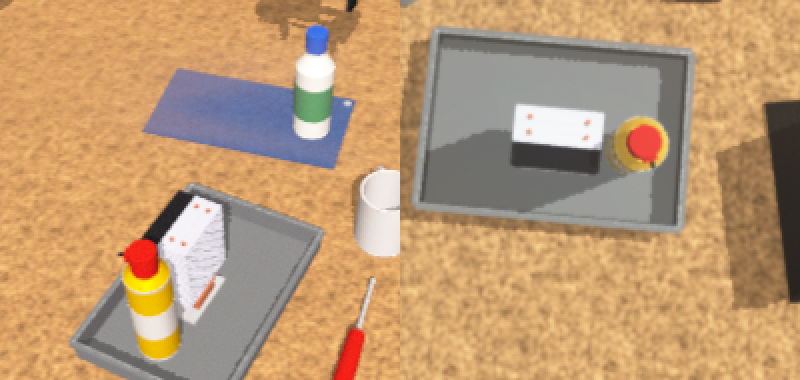

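Cooler back, upright and aligned (top crop 560,125). Now the bottle.

Request:
servo_tool(steps=[0.087, 0, 0, 0.025, 0, 0.087, 0, 0, 0.05, 0, 0.087, 0, 0, 0.068, 0, 0.087, 0.001, 0, 0.077, 0, 0.087, 0.001, 0, 0.077, 0, 0.02, 0.001, 0, 0.077, 0, 0.02, 0.001, 0, 0.077, 0, 0.02, 0.001, 0, 0.077, 0, 0.02, 0.001, 0, 0.077, 0, 0.02, 0.001, 0, 0.077, 0, 0.02, 0.001, 0, 0.077, 0, 0.02, 0.001, 0, 0.077, 0], force=25)

```text
time: 49.08
position: [0.5868, 0.3668, 0.3407]
tool_rot: [0.747, 0.665, -0.0, -0.0]
ft_force: [-0.6, -0.8, 0.8]
grip_width: 0.0322
```

Request:
servo_tool(steps=[0.02, 0, 0, -0.005, 0, 0.02, 0, 0, -0.015, 0, 0.02, 0, 0, -0.035, 0, 0.02, 0, 0, -0.055, 0, 0.02, 0, 0, -0.075, 0, 0.02, 0, 0, -0.08, 0])

```text
time: 49.82
position: [0.5872, 0.3669, 0.423]
tool_rot: [0.747, 0.665, 0.002, 0.001]
ft_force: [-0.8, 0.3, -2.6]
grip_width: 0.0325
```

Run:
```python
from h import *
plan(.5449,.0743,.42)
```

```text
t 49.83 pos [0.5872 0.3669 0.423 ] az -6.6440874903152585 tilt [0.002  0.0006] w 0.0325 F [-0.7528  0.263  -2.5713]
shift -0.2955728199304114 -0.008118432801365597 0.00299819648966404 turn -0.0007694718649422505 dist 0.29569949275397195
```

Request:
servo_tool(steps=[0.02, -0.01, 0, 0, 0, 0.02, -0.03, -0.001, 0, 0, 0.02, -0.06, -0.002, 0, 0, 0.02, -0.1, -0.003, 0, 0, 0.02, -0.14, -0.004, 0, 0, 0.02, -0.18, -0.005, 0, 0, 0.02, -0.22, -0.006, 0, 0, 0.02, -0.25, -0.007, 0, 0, 0.02, -0.275, -0.008, 0, 0, 0.02, -0.288, -0.008, 0, 0, 0.02, -0.2948, -0.008, 0, 0, 0.02, -0.2948, -0.008, 0.005, 0])

```text
time: 51.32
position: [0.5449, 0.0748, 0.4158]
tool_rot: [0.747, 0.665, 0.0, 0.0]
ft_force: [-0.0, -0.2, -3.4]
grip_width: 0.0323
```

Request:
servo_tool(steps=[0.02, 0, 0, 0.015, 0, 0.02, 0, 0, 0.035, 0, 0.02, 0, 0, 0.055, 0, 0.02, 0, 0, 0.067, 0, 0.02, 0, 0, 0.073, 0, 0.02, 0, 0, 0.074, 0])

```text
time: 52.08
position: [0.5451, 0.0751, 0.3418]
tool_rot: [0.747, 0.665, 0.0, 0.0]
ft_force: [-0.1, 0.1, -2.8]
grip_width: 0.0325
```

Run:
```python
from h import *
plan(.5449,.0750,.3417)
```

```text
t 52.08 pos [0.5451 0.0751 0.3418] az -6.623285232171201 tilt [0.0003 0.0002] w 0.0325 F [-0.0789  0.0988 -2.8347]
shift -0.0001302749376449916 -0.00014016079416503572 6.654543124601231e-05 turn -0.00040640396847857474 dist 0.00020259541460531064
```

Request:
servo_tool(steps=[0.02, 0, 0, 0.001, 0, 0.02, 0, 0, 0.001, 0, 0.087, 0, 0, 0.001, 0, 0.087, 0, 0, 0.001, 0, 0.087, 0, 0, 0.001, 0, 0.087, 0, 0, 0.001, 0, 0.087, 0, 0, -0.02, 0, 0.087, 0, 0, -0.05, 0, 0.087, 0, 0, -0.08, 0, 0.087, 0, 0, -0.09, 0])

```text
time: 53.32
position: [0.5452, 0.0749, 0.4335]
tool_rot: [0.747, 0.665, 0.001, 0.001]
ft_force: [0.2, 0.7, 0.9]
grip_width: 0.087
```

Request:
servo_tool(steps=[0.087, 0.03, 0, 0, 0, 0.087, 0.08, 0, 0, 0, 0.087, 0.13, 0, 0, 0, 0.087, 0.18, 0, 0, 0, 0.087, 0.23, 0, 0, 0, 0.087, 0.28, 0, 0, 0, 0.087, 0.32, 0, 0, 0, 0.087, 0.33, 0, 0, 0, 0.087, 0.33, 0, 0, 0])

```text
time: 54.45
position: [0.5828, 0.4027, 0.4304]
tool_rot: [0.747, 0.665, -0.001, -0.0]
ft_force: [-0.3, 1.1, -0.9]
grip_width: 0.0869
```

Run:
```python
from h import *
c=shot('top','top11.png');c2=shot('scene','scene11.png')
cv2.imwrite('pics/t_end.png',cv2.resize(c['pixels'][185:305,200:360],None,fx=5,fy=5,interpolation=cv2.INTER_CUBIC))
```

```text
(no output)
```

View pics/t_end.png

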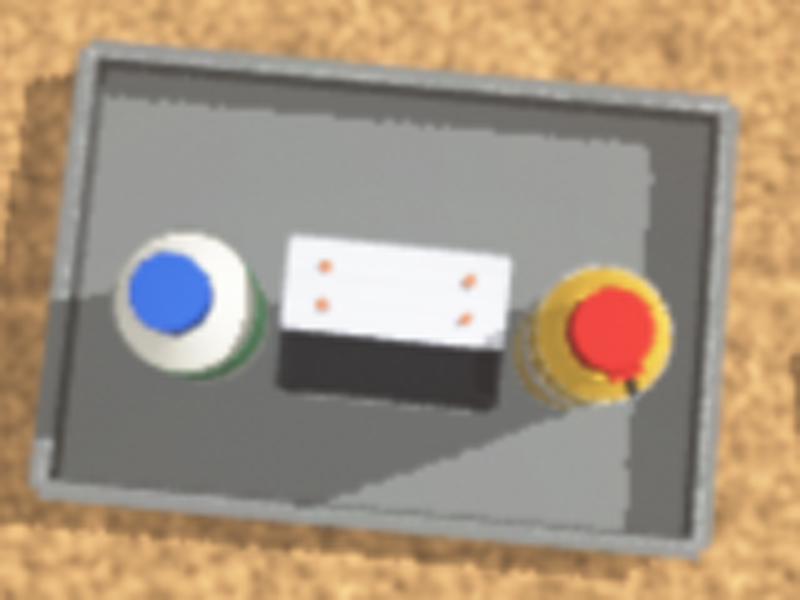

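View pics/scene11.png

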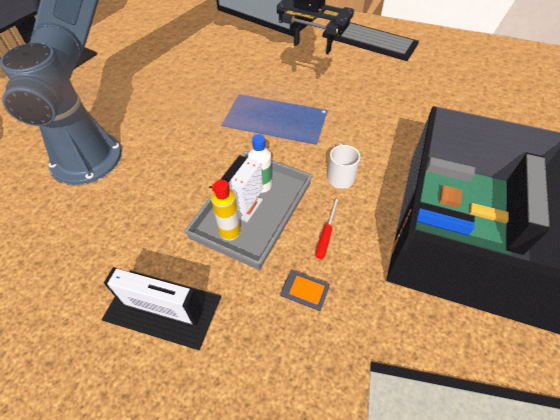

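All three are back within about 1 px of their first pixels (bottle cap 171,292 against 168,295 in the 5x crop, duster cap 612,331 against 612,335, cooler unchanged). The drive stands on the pad and the bystanders are where they were. I hand in.

```bash
python3 -c "
from h import *
print(get_obs()['joint_velocities']); print(hand_in())"
```

```text
[-0.0098 -0.0103 -0.0019  0.0025 -0.0012  0.0012]
the job is handed in; nothing more can be done
None
```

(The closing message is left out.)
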